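# Hang the returned pliers beside their partners on the bench rack

## Task

The four pairs of pliers on the short spare stand have come back and belong on the long bench rack, each hanging astride the rail next to the pair it is worked with: the blue-ended oval-headed cutters go in the empty bay directly to the left of the all-grey cutters, the blue long-nose pliers directly left of the black long-nose pliers, and the slim teal pliers directly left of the short broad-jawed nippers. The dark bow-jawed pliers go in the last bay at the right-hand end (left and right as the robot faces the bench). Hang each near the middle of its bay and let go of it, drop none, and leave the three pairs that already hang on the rack in their places.

Things in the scene. Friction and masses are not known exactly. Their poses are not given: they have to be found in the camera images.
- pliers_rack: Long fixed stand: wooden foot 412x104 mm, a cheek 108 mm high at each end, and a flat bar 16 mm thick as rail along its y, top 106 mm over the bench. Origin under mid-rail; +y to the robot's left, +x away. Rubber rings rising 3 mm part 7 bays; middles from the left at y = 150, 100, 50, 0, -50, -100, -150 mm. Three pliers hang in the 2nd, 4th, 6th, in any order; the rest are empty.
- spare_rail: Short fixed stand, made like the rack (16 mm rail, top 106 mm over the bench) but 262 mm long, with four bays; middles at y = 75, 25, -25, -75 mm from its origin (under mid-rail, axes as the rack's). The four pliers to be moved hang on it, one to a bay, in any order. It may stand left or right of the rack. Hung pliers may lean 0.1 rad.
- blue_cutters: To be moved. Cutters with an oval steel head, grey shoulders and blue grip ends, 78 mm wide, 134 mm high. Origin under the middle of its grips, z up to the jaws, y across its thickness. Hung, the grips saddle the rail, origin 19 mm over the bench; the flat joint (10 mm thick, 17 wide in x, 19 high; jaws 8 thick) begins 4 mm over the rail's top, jaws end at 47 mm. 105 g.
- blue_longnose: To be moved. Long-nose pliers with two long tapering bright steel jaws and all-blue grips, 74 mm wide, 143 mm high. Origin under the middle of its grips, z up to the jaws, y across its thickness. Hung, the grips saddle the rail, origin 24 mm over the bench; the flat joint (9 mm thick, 17 wide in x, 19 high; jaws 8 thick) begins 4 mm over the rail's top, jaws end at 62 mm. 75 g.
- slim_pliers: To be moved. Slim-jawed pliers with short pointed bright jaws and teal grips, 82 mm wide, 131 mm high. Origin under the middle of its grips, z up to the jaws, y across its thickness. Hung, the grips saddle the rail, origin 28 mm over the bench; the flat joint (9 mm thick, 17 wide in x, 19 high; jaws 8 thick) begins 5 mm over the rail's top, jaws end at 53 mm. 75 g.
- bow_pliers: To be moved. Bow-jawed pliers: dark grey jaws that bow apart, grey grips, 74 mm wide, 153 mm high, the tallest here. Origin under the middle of its grips, z up to the jaws, y across its thickness. Hung, the grips saddle the rail, origin 20 mm over the bench; the flat joint (10 mm thick, 17 wide in x, 19 high; jaws 8 thick) begins 5 mm over the rail's top, jaws end at 67 mm. 111 g.
- grey_cutters: On the rack, stays. Cutters with an oval steel head like the other's, but with all-grey grips, 71 mm wide, 137 mm high. Origin under the middle of its grips, z up to the jaws, y across its thickness. Hung, the grips saddle the rail, origin 20 mm over the bench; the flat joint (10 mm thick, 17 wide in x, 19 high; jaws 8 thick) begins 6 mm over the rail's top, jaws end at 51 mm. 117 g.
- black_longnose: On the rack, stays. Long-nose pliers, dark tapering jaws and narrow black grips, 58 mm wide, 145 mm high. Origin under the middle of its grips, z up to the jaws, y across its thickness. Hung, the grips saddle the rail, origin 22 mm over the bench; the flat joint (8 mm thick, 17 wide in x, 19 high; jaws 8 thick) begins 8 mm over the rail's top, jaws end at 61 mm. 75 g.
- nippers: On the rack, stays. Short nippers with broad square bright jaws and teal grips, 88 mm wide, 110 mm high, the shortest here. Origin under the middle of its grips, z up to the jaws, y across its thickness. Hung, the grips saddle the rail, origin 32 mm over the bench; the flat joint (8 mm thick, 17 wide in x, 19 high; jaws 8 thick) begins 1 mm over the rail's top, jaws end at 36 mm. 75 g.
Things that resemble listed ones, but are neither listed nor needed, are in the scene too. What is shaped like the slim_pliers but pink or purple is not meant. What is shaped like the blue_longnose but orange is not meant.

How it is judged:
By the outcome, as a careful person would: the job done as asked, in the order asked, and still so for the second after the job is handed in, with the robot touching nothing.
It also fails if it takes over 112 s, if anything falls off the work surface, if the arm or the gripper's body presses on something with over 40 N, if the wrist force passes 120 N, or if a joint passes its speed limit or range.

## Robot

A 7-joint arm with a two-finger parallel gripper is mounted at the origin on a cart in front of the work surface, level with it; the furniture and walls round the work are solid. World frame = base frame: x ahead of the robot, y to its left, z up, the work surface at z = 0. Lengths are in m, angles in rad, forces in N, time in s.
With the tool pointing down it reaches from about 0.4 to 0.925 m from the base axis. Payload 5.6 kg.
Tool frame: the origin (TCP) lies midway between the tips of the shut fingers; the grasp point (between the pads) lies 19 mm behind it (manip.pinch_z is the distance from the TCP to the grasp point, in m); z points along the fingers, y is the line along which they close (so a half turn about z gives the same grasp; the last joint's range is limited). The gripper opens to 85 mm and grips with 20 to 120 N. Pads are 22 mm wide; open, the fingers measure 114 mm over their backs; the gripper's body (76 mm by 85 mm) begins 54 mm behind the grasp point. The pads swing forward as they close: fully open they stand 13 mm farther back than shut.
Start: joints at [1.108, 0.468, -0.012, 1.603, 0.006, 1.071, -0.056], TCP at [0.265, -0.594, 0.192] pointing down, gripper open.
Joint ranges: [-2.53, 2.53], [-0.31, 2.02], [-1.57, 1.55], [0.28, 2.44], [-1.29, 4.43], [0.15, 1.84], [-2.92, 2.92]. Speed limits (rad/s): [2.57, 2.57, 3.14, 3.14, 3.14, 3.14, 3.14].

## Interface

Orientations are given as a unit quaternion [x, y, z, w].
In Python, from station import sensors, capture, camera_params, hand_in, manip gives the robot as it stands.
- The arm moves only by the shell command python3 -m handwheel 'ROWS' [FORCE]. ROWS is JSON, a list that holds one entry, the list of rows, each a list of 7 numbers: the shift along the tool's x, y, z in units of 25 mm (1.0 is 25 mm), then the turn, a rotation vector about the tool's x, y, z in units of 5 degrees (1.0 is 5 degrees), then the opening, from -1 (shut) to 1 (fully open). A call has 1 to 12 rows; each row shifts and turns the commanded pose from where the row before left it, along the tool's axes as they then stand; what a row does not reach is not made up. A row lasts 1/10 s, in which the tool goes at most 50 mm and 8.59 degrees, less where a joint would pass 70% of its speed; a pose out of reach is approached as far as the arm can. A call is refused whole if a number of a shift passes 1 or a number of a turn 1, either way. A call with a gripper value outside its range is refused whole. The fingers move at their own pace and stop on an object; FORCE is the grip in N (left out, the last holds). Time passes only in rows, so rows that do not move let the fingers close. It gives the time, the measured TCP pose, the force, the opening and the grip force at its end, in the units of the state.
- sensors.observe(): the state, without advancing time (a new reading comes with each control period).
- capture(name): name is "scene" or "top"; returns the picture (480x640x3 uint8, red, green, blue); there is no depth.
- camera_params(name): a dict with "vfov" (degrees; the focal length in pixels is half the picture's height over the tangent of half this angle, whatever the lens; pixels are square), "cx", "cy" (the principal point, pixels), "rvec" (rotation vector, rad) and "tvec" (3), from world to camera coordinates, as OpenCV has them. Camera axes: x right, y down, z forward; pixel columns grow to the right and rows downward; lengths in m; the calibration is good to about 2 mm. A picture is of the moment at which its call begins. camera_params takes no time and is no camera call.
- hand_in(): hands the job in; it is judged then, once.
The state is a dict: "time_s": time; "q": joint angles; "joint_vel": joint speeds; "joint_torque": joint torques, N m; "position": TCP position; "tool_rot": TCP orientation; "contact_force": force on the tool from outside, world axes, zero at the start; "wrist_torque": the same for the moment, N m; "finger_gap": opening from 0.0 (shut) to 1.0 (fully open); "grip_force": force on a finger pad.
Only numpy, scipy, OpenCV 4.12 (cv2) and the standard library are available. Lean on these libraries where they do the work, as an engineer would, in place of code of your own. Each camera call takes 0.05 s, during which the arm holds its last target. There are 200 camera calls.

## Working session

There is one attempt and no reset: what is moved stays moved. The work goes in short steps, Python scripts to look and compute and a shell command to move; the robot and the scene stay as the last step left them, time stands still between calls to the robot, and variables do not carry over. Pictures are saved under pics/ and viewed, at most 15 in all, crops included, and the job is handed in when it is done.

```bash
ls; mkdir -p pics; python3 - <<'E'
from station import sensors, capture, camera_params, manip
import cv2
for n in("scene","top"):
    cv2.imwrite(f"pics/{n}0.png",capture(n)[:,:,::-1]); print(n,camera_params(n))
s=sensors.observe(); print(s)
print(manip.pinch_z)
E
```

```text
pics
scene {'vfov': 46.44758077539194, 'cx': 320.73847838793404, 'cy': 247.4382488370891, 'rvec': array([ 0.87533261, -2.26773574,  1.30334954]), 'tvec': array([0.30910696, 0.22351091, 0.91659657])}
top {'vfov': 53.8890198065299, 'cx': 301.09694331036, 'cy': 228.81968526114542, 'rvec': array([ 2.17364502, -2.12354997,  0.16828831]), 'tvec': array([-0.05243097,  0.47191149,  1.14512838])}
{'time_s': 0.1, 'q': array([ 1.1080363 ,  0.46834537, -0.01161994,  1.60350132,  0.00597229,
        1.07142632, -0.05629394]), 'joint_vel': array([-0.00023495, -0.00243498,  0.00050336, -0.00349157,  0.00136492,
        0.00132707,  0.00011619]), 'joint_torque': array([ 6.19469738e-04, -5.33524203e+01,  2.16137047e-02, -2.51967376e+01,
        1.16028407e-02,  4.24128710e-03,  7.55046244e-06]), 'position': array([ 0.2646261 , -0.59307847,  0.19130964]), 'tool_rot': array([ 9.78061480e-01,  2.08314819e-01, -2.13033359e-04, -7.94765791e-04]), 'contact_force': array([-0.00207636,  0.2003551 , -0.58910129]), 'wrist_torque': array([ 0.02130768, -0.04160482,  0.01299696]), 'grip_force': 0.0, 'finger_gap': 0.9981329560114035}
0.0187
```

View pics/scene0.png

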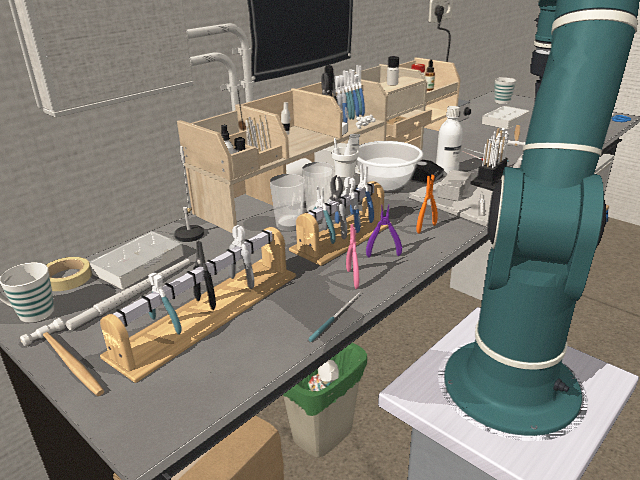

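View pics/top0.png

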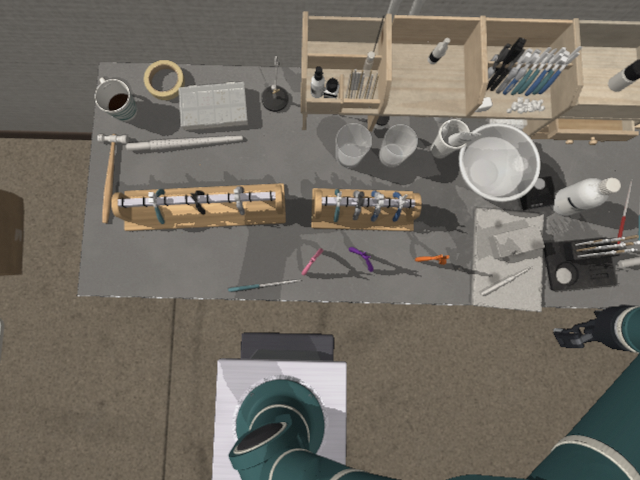

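```bash
cat > h.py <<'E'
import numpy as np, cv2
from station import sensors, capture, camera_params
from scipy.spatial.transform import Rotation as R
def cam(n):
    p=camera_params(n); f=240/np.tan(np.radians(p['vfov'])/2)
    return np.array([[f,0,p['cx']],[0,f,p['cy']],[0,0,1]]),p['rvec'],p['tvec']
def px(n,P):
    K,r,t=cam(n); return cv2.projectPoints(np.atleast_2d(np.float64(P)),r,t,K,None)[0][:,0]
def world(n,uv,z):
    K,r,t=cam(n); M=cv2.Rodrigues(r)[0]; c=-M.T@t
    d=(M.T@np.linalg.inv(K)@np.c_[np.atleast_2d(uv),np.ones(len(np.atleast_2d(uv)))].T).T
    return c+d*((z-c[2])/d[:,2])[:,None]
def crop(n,x0,y0,x1,y1,s,name,draw=None):
    im=capture(n)[:,:,::-1][y0:y1,x0:x1]
    im=cv2.resize(im,None,fx=s,fy=s,interpolation=cv2.INTER_CUBIC)
    if draw is not None:
        for u,v in px(n,draw): cv2.circle(im,(int((u-x0+.5)*s),int((v-y0+.5)*s)),2,(0,0,255),-1)
    cv2.imwrite(f"pics/{name}.png",im)
E
python3 - <<'E'
from h import *
crop("top",300,170,430,245,6,"t_spare"); crop("top",105,170,295,245,4.2,"t_rack"); crop("scene",280,150,400,270,5,"s_spare")
K,r,t=cam("top"); print(-cv2.Rodrigues(r)[0].T@t); K,r,t=cam("scene"); print(-cv2.Rodrigues(r)[0].T@t)
E
```

```text
[ 0.29930317 -0.03316668  1.20253318]
[-0.24729626  0.7037145   0.65519765]
```

View pics/t_spare.png

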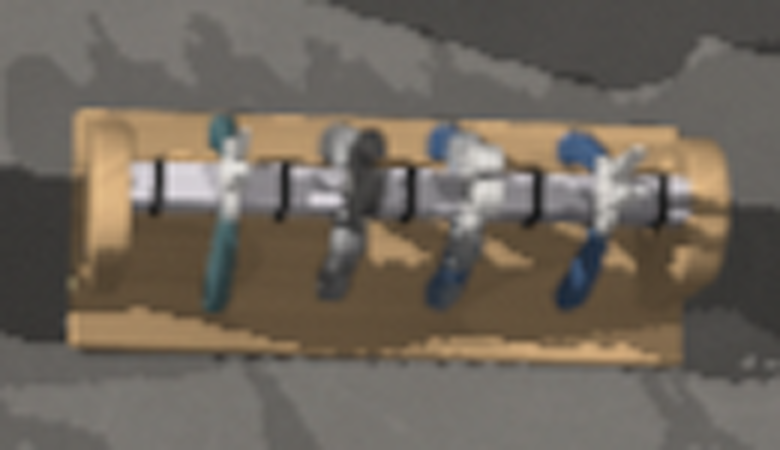

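View pics/t_rack.png

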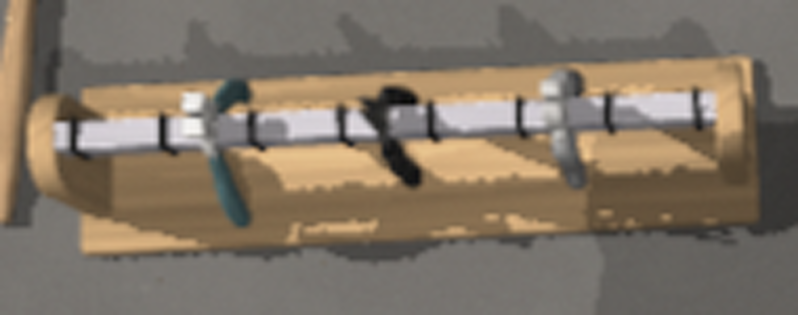

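View pics/s_spare.png

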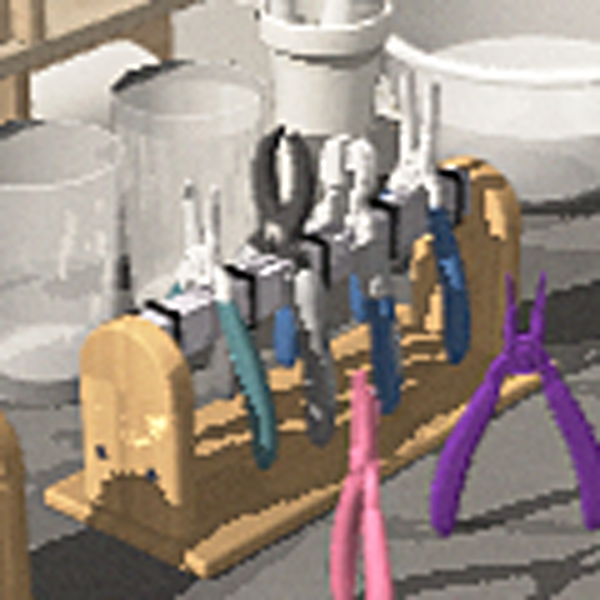

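```bash
cat >> h.py <<'E'
def fit(uv,ys,z=.109):
    W=world("top",uv,z)[:,:2]; ys=np.array(ys)
    A=[];b=[]
    # x = x0 - s*y ; y = y0 + c*y
    for w,y in zip(W,ys): A+= [[1,0,-y,0],[0,1,0,y]]; b+=list(w)
    s=np.linalg.lstsq(np.array(A),np.array(b),rcond=None)[0]
    return s, W
def pt(st,x,y,z):
    x0,y0,a=st; return [x0+np.cos(a)*x-np.sin(a)*y, y0+np.sin(a)*x+np.cos(a)*y, z]
E
python3 - <<'E'
from h import *
sp=np.array([[157,186],[282,189],[408,191],[535,195],[660,198]])/6+[299.5,169.5]
rk=np.array([[78,136],[168,132],[255,128],[343,123],[432,119],[521,115],[609,111],[699,107]])/4.2+[104.5,169.5]
S=[]
for uv,ys in((sp,[.1,.05,0,-.05,-.1]),(rk,np.arange(7,-8,-2)*.025)):
    s,W=fit(uv,ys); a=np.arctan2(s[2],s[3]); print(s,a,np.hypot(s[2],s[3])); S.append((s[0],s[1],a))
    res=np.array([pt(S[-1],0,y,0)[:2] for y in ys])-W; print((res*1000).round(1).tolist())
sp,rk=S
d=[pt(sp,x,y,.109) for x in(-.008,.008) for y in(-.1,-.05,0,.05,.1)]+[pt(sp,x,y,0) for x in(-.052,.052) for y in(-.131,.131)]
crop("scene",280,150,400,270,5,"s2",d); a=cv2.imread("pics/s2.png")
crop("top",300,170,430,245,5,"t2",d); 
d=[pt(rk,x,y,.109) for x in(-.008,.008) for y in np.arange(-7,8,2)*.025]+[pt(rk,x,y,0) for x in(-.052,.052) for y in(-.206,.206)]
crop("top",105,170,295,245,3.4,"t3",d)
crop("scene",90,210,300,390,3,"s3",d)
L=[cv2.imread(f"pics/{k}.png") for k in("s2","s3","t2","t3")]
def hc(a,b):
    h=max(a.shape[0],b.shape[0]); p=lambda i:cv2.copyMakeBorder(i,0,h-i.shape[0],0,0,cv2.BORDER_CONSTANT)
    return np.hstack([p(a),p(b)])
A=hc(L[0],L[1])[:600,:]; 
B=np.vstack([np.pad(i,((0,0),(0,660-i.shape[1]),(0,0))) for i in L[2:]])
for n,i in(("A",A),("B",B)):
    f=min(1,800/i.shape[1]); cv2.imwrite(f"pics/{n}.png",cv2.resize(i,None,fx=f,fy=f))
E
```

```text
[ 5.31200256e-01 -1.96645161e-01  4.41243268e-04  9.93981080e-01] 0.0004439151282764257 0.9939811781734703
[[0.1, 0.8], [0.1, 0.1], [-0.3, -0.2], [0.1, -0.0], [0.1, -0.6]]
[0.52863356 0.20622249 0.07245003 0.98948435] 0.07308955448796446 0.992133200571971
[[-0.1, 1.6], [0.0, 1.7], [0.2, 0.3], [-0.3, -0.5], [-0.1, -0.6], [-0.0, -0.7], [0.1, -1.2], [0.2, -0.6]]
```

View pics/A.png

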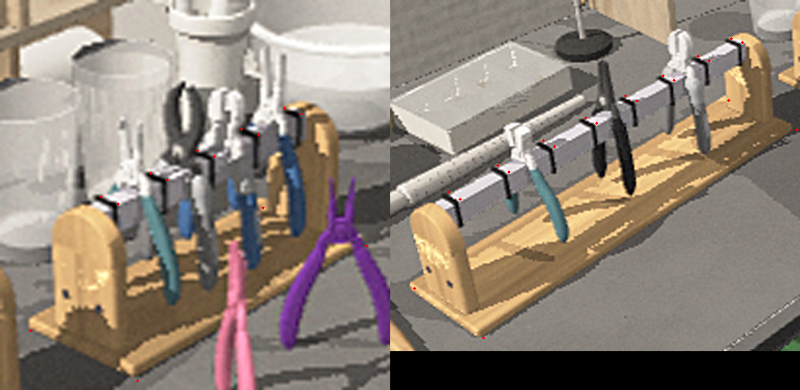

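View pics/B.png

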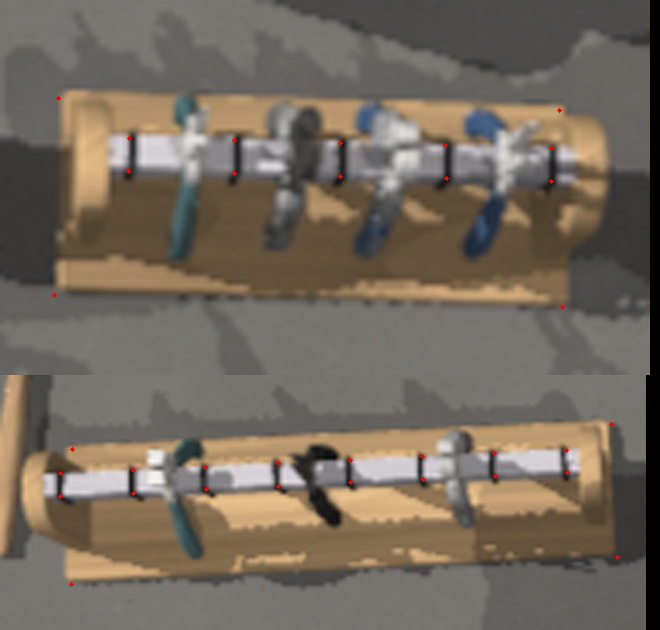

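```bash
cat >> h.py <<'E'
SP=(.5312,-.1966,.0004); RK=(.5286,.2062,.0731)
def st():
    s=sensors.observe(); M=R.from_quat(s['tool_rot']); X=M.as_matrix()
    print("t",round(s['time_s'],2),"pos",s['position'].round(4),"yaw",round(np.arctan2(X[1,0],X[0,0]),4),"tilt",X[:,2].round(3),"gap mm",round(85*s['finger_gap'],1),"F",s['contact_force'].round(1),"grip",round(s['grip_force'],1),"q",s['q'].round(2)); return s,X
def go(x,y,z,yaw=0):
    s,X=st(); T=np.array([[np.cos(yaw),np.sin(yaw),0],[np.sin(yaw),-np.cos(yaw),0],[0,0,-1]]).T
    T=np.column_stack([[np.cos(yaw),np.sin(yaw),0],[np.sin(yaw),-np.cos(yaw),0],[0,0,-1]])
    print("shift units",(X.T@(np.array([x,y,z])-s['position'])/.025).round(2),"turn units",(np.degrees(R.from_matrix(X.T@T).as_rotvec())/5).round(2))
E
python3 - <<'E'
from h import *
for n,c in dict(slim=(232,190),bow=(350,205),cut=(470,205),ln=(605,195)).items(): print(n,world("top",np.array(c)/6+[299.5,169.5],.128))
for k,y in((1,.15),(3,.05),(5,-.05),(7,-.15)): print(k,np.round(pt(RK,0,y,0),4))
go(.265,-.594,.30,0)
E
```

```text
slim [[ 0.52619152 -0.12538988  0.128     ]]
bow [[ 0.52140043 -0.17115231  0.128     ]]
cut [[ 0.52254787 -0.21766571  0.128     ]]
ln [[ 0.52779197 -0.27007662  0.128     ]]
1 [0.5176 0.3558 0.    ]
3 [0.5249 0.2561 0.    ]
5 [0.5323 0.1563 0.    ]
7 [0.5396 0.0566 0.    ]
t 0.45 pos [ 0.2648 -0.5936  0.1921] yaw 0.4197 tilt [-0.  0. -1.] gap mm 85.1 F [ 0.2 -0.   0.2] grip 0.0 q [ 1.11  0.47 -0.01  1.6   0.01  1.07 -0.06]
shift units [-0.    0.02 -4.32] turn units [-0.    0.    4.81]
```

```bash
python3 -m handwheel '[[[0,0,-0.9,0,0,0.96,-0.3],[0,0,-0.9,0,0,0.96,-0.3],[0,0,-0.9,0,0,0.96,-0.3],[0,0,-0.9,0,0,0.96,-0.3],[0,0,-0.75,0,0,0.96,-0.3],[0.7,-1,0,0,0,0,-0.3],[0.7,-1,0,0,0,0,-0.3],[0.7,-1,0,0,0,0,-0.3],[0.7,-1,0,0,0,0,-0.3],[0.7,-1,0,0,0,0,-0.3],[0.7,-1,0,0,0,0,-0.3],[0.7,-1,0,0,0,0,-0.3]]]' 40
python3 -m handwheel '[[[0.7,-1,0,0,0,0,-0.3],[0.7,-1,0,0,0,0,-0.3],[0.7,-1,0,0,0,0,-0.3],[0.7,-1,0,0,0,0,-0.3],[0.7,-1,0,0,0,0,-0.3],[0.7,-1,0,0,0,0,-0.3],[0.7,-1,0,0,0,0,-0.3],[0.8,-0.9,0,0,0,0,-0.3],[0,0,0,0,0,0,-0.3],[0,0,0,0,0,0,-0.3]]]'
python3 -c "
from h import *
go(.530,-.2195,.112)"
```

```text
time_s: 1.65
position: [0.3878, -0.4174, 0.3011]
tool_rot: [1.0, 0.0, 0.0, 0.0]
contact_force: [0.1, 0.5, 0.3]
finger_gap: 0.346
grip_force: 0.0
time_s: 2.65
position: [0.5297, -0.2204, 0.3008]
tool_rot: [1.0, 0.001, -0.0, 0.0]
contact_force: [-0.9, -0.4, -0.2]
finger_gap: 0.352
grip_force: 0.0
t 2.65 pos [ 0.5297 -0.2204  0.3008] yaw 0.0023 tilt [-0. -0. -1.] gap mm 29.9 F [-0.9 -0.4 -0.2] grip 0.0 q [ 0.48  0.26 -0.17  1.65  0.05  1.23 -1.27]
shift units [ 0.02 -0.04  7.55] turn units [0.   0.   0.03]
```

```bash
python3 -m handwheel '[[[0,0,1,0,0,0,-0.3],[0,0,1,0,0,0,-0.3],[0,0,1,0,0,0,-0.3],[0,0,0.9,0,0,0,-0.3],[0,0,0,0,0,0,-0.3]]]'
python3 -c "
from h import *
st()
crop('top',300,150,430,245,5,'g1t'); crop('scene',290,130,410,250,5,'g1s')
a=cv2.imread('pics/g1t.png');b=cv2.imread('pics/g1s.png');a=cv2.copyMakeBorder(a,0,600-a.shape[0],0,0,0)
i=np.hstack([a,b]);f=800/i.shape[1];cv2.imwrite('pics/g1.png',cv2.resize(i,None,fx=f,fy=f))"
```

```text
time_s: 3.15
position: [0.5265, -0.2217, 0.2004]
tool_rot: [1.0, -0.001, -0.003, -0.001]
contact_force: [-0.2, -0.6, 0.6]
finger_gap: 0.353
grip_force: 0.0
t 3.15 pos [ 0.5265 -0.2217  0.2004] yaw -0.0015 tilt [-0.006  0.002 -1.   ] gap mm 30.0 F [-0.2 -0.6  0.6] grip 0.0 q [ 0.47  0.34 -0.17  1.78  0.07  1.03 -1.29]
```

View pics/g1.png

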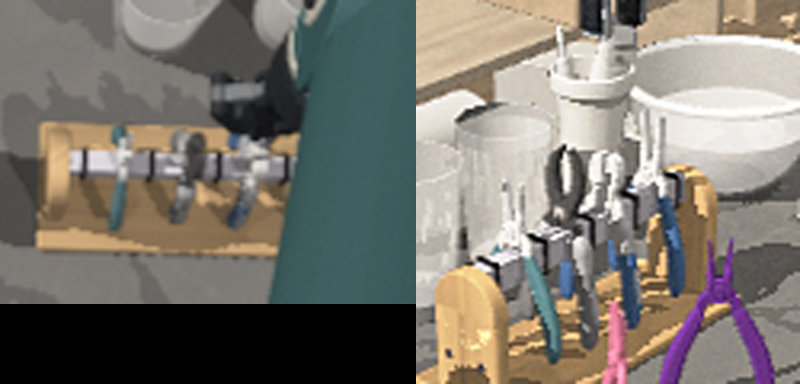

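```bash
python3 -m handwheel '[[[0,0,0.8,0,0,0,-0.3],[0,0,0.8,0,0,0,-0.3],[0,0,0.8,0,0,0,-0.3],[0,0,0.6,0,0,0,-0.3],[0,0,0.4,0,0,0,-0.3],[0,0,0,0,0,0,-0.3],[0,0,0,0,0,0,-0.3]]]'
python3 -c "
from h import *
go(.530,-.2195,.112)"
```

```text
time_s: 3.95
position: [0.5303, -0.2214, 0.1196]
tool_rot: [1.0, 0.0, 0.001, 0.0]
contact_force: [-0.0, -0.5, 0.1]
finger_gap: 0.349
grip_force: 0.0
t 3.95 pos [ 0.5303 -0.2214  0.1196] yaw 0.0006 tilt [ 0.002 -0.001 -1.   ] gap mm 29.7 F [-0.  -0.5  0.1] grip 0.0 q [ 0.46  0.44 -0.16  1.85  0.09  0.86 -1.31]
shift units [-0.01 -0.08  0.3 ] turn units [ 0.01 -0.02  0.01]
```

```bash
python3 -m handwheel '[[[0,0,0.3,0,0,0,-0.3],[0,0,0,0,0,0,-0.3],[0,0,0,0,0,0,-1],[0,0,0,0,0,0,-1],[0,0,0,0,0,0,-1],[0,0,0,0,0,0,-1],[0,0,0,0,0,0,-1],[0,0,0,0,0,0,-1]]]' 45
python3 -c "
from h import *
go(.530,-.2215,.30)"
```

```text
time_s: 4.75
position: [0.5297, -0.2209, 0.1111]
tool_rot: [1.0, 0.0, 0.0, 0.0]
contact_force: [0.1, 0.8, 1.6]
finger_gap: 0.032
grip_force: 44.5
t 4.75 pos [ 0.5297 -0.2209  0.1111] yaw 0.0008 tilt [ 0. -0. -1.] gap mm 2.7 F [0.1 0.8 1.6] grip 44.5 q [ 0.46  0.45 -0.16  1.85  0.09  0.85 -1.31]
shift units [ 0.01  0.02 -7.55] turn units [ 0.   -0.    0.01]
```

```bash
python3 -m handwheel '[[[0,0,-0.5,0,0,0,-1],[0,0,-0.8,0,0,0,-1],[0,0,-0.8,0,0,0,-1],[0,0,0,0,0,0,-1],[0,0,0,0,0,0,-1]]]'
python3 -c "
from h import *
st()
crop('scene',300,110,400,250,6,'g2s')
i=cv2.imread('pics/g2s.png');f=600/i.shape[0];cv2.imwrite('pics/g2.png',cv2.resize(i,None,fx=f,fy=f))"
```

```text
time_s: 5.25
position: [0.5295, -0.2209, 0.1637]
tool_rot: [1.0, 0.0, 0.0, 0.0]
contact_force: [-0.7, 1.4, -0.8]
finger_gap: 0.033
grip_force: 44.1
t 5.25 pos [ 0.5295 -0.2209  0.1637] yaw 0.0008 tilt [ 0.001 -0.    -1.   ] gap mm 2.8 F [-0.7  1.4 -0.8] grip 44.1 q [ 0.47  0.38 -0.17  1.81  0.08  0.95 -1.3 ]
```

View pics/g2.png

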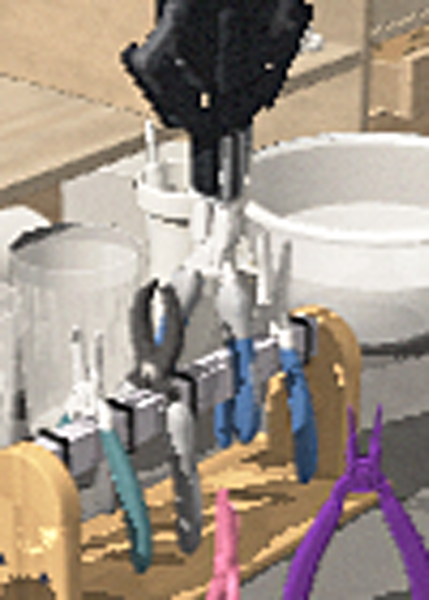

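```bash
python3 -c "
from h import *
p=px('scene',[[.53,-.221,z] for z in (.164,.183,.2,.09,.071)]); print(((p-[300,110])*600/140).round(0))
p=px('scene',[pt(SP,0,y,.109) for y in(.1,.05,0,-.05,-.1)]); print(((p-[300,110])*600/140).round(0))"
```

```text
[[215. 265.]
 [215. 231.]
 [215. 201.]
 [214. 390.]
 [213. 421.]]
[[ 57. 433.]
 [121. 402.]
 [183. 372.]
 [242. 343.]
 [298. 316.]]
```

```bash
python3 -m handwheel '[[[0,0,-1,0,0,0,-1],[0,0,-1,0,0,0,-1],[0,0,-1,0,0,0,-1],[0,0,-1,0,0,0,-1],[0,-0.5,-1,0,0,0,-1],[0,-0.8,0,0,0,0,-1],[0,-1,0,0,0,0,-1],[0,-1,0,0,0,0,-1],[0,-1,0,0,0,0,-1],[0,-1,0,0,0,0,-1],[0,-1,0,0,0,0,-1],[0,-1,0,0,0,0,-1]]]'
python3 -m handwheel '[[[0,-1,0,0,0,0,-1],[0,-1,0,0,0,0,-1],[0,-1,0,0,0,0,-1],[0,-1,0,0,0,0,-1],[0,-1,0,0,0,0,-1],[0,-1,0,0,0,0,-1],[0,-0.8,0,0,0,0,-1],[0,-0.7,0,0,0,0,-1],[0,-0.3,0,0,0,-0.84,-1],[0,0,0,0,0,0,-1],[0,0,0,0,0,0,-1]]]'
python3 -c "
from h import *
go(.531,.156,.2,.0731)
crop('scene',200,60,400,300,2.5,'p1a');crop('top',180,150,360,260,3.5,'p1b')
a=cv2.imread('pics/p1a.png');b=cv2.imread('pics/p1b.png')
h=600;i=np.hstack([a,cv2.copyMakeBorder(b,0,h-b.shape[0],0,0,0)]);cv2.imwrite('pics/p1.png',cv2.resize(i,None,fx=800/i.shape[1],fy=800/i.shape[1]))"
```

```text
time_s: 6.5
position: [0.5286, -0.0374, 0.287]
tool_rot: [1.0, 0.0, -0.001, -0.0]
contact_force: [-0.5, -0.2, -1.3]
finger_gap: 0.029
grip_force: 44.2
time_s: 7.6
position: [0.5289, 0.156, 0.2874]
tool_rot: [0.999, 0.036, -0.001, 0.0]
contact_force: [-0.2, 0.6, -0.3]
finger_gap: 0.033
grip_force: 44.2
t 7.6 pos [0.5289 0.156  0.2874] yaw 0.0724 tilt [-0.002 -0.001 -1.   ] gap mm 2.8 F [-0.2  0.6 -0.3] grip 44.2 q [-0.    0.25 -0.41  1.71  0.11  1.2  -1.94]
shift units [0.09 0.   3.5 ] turn units [ 0.01  0.02 -0.01]
```

View pics/p1.png

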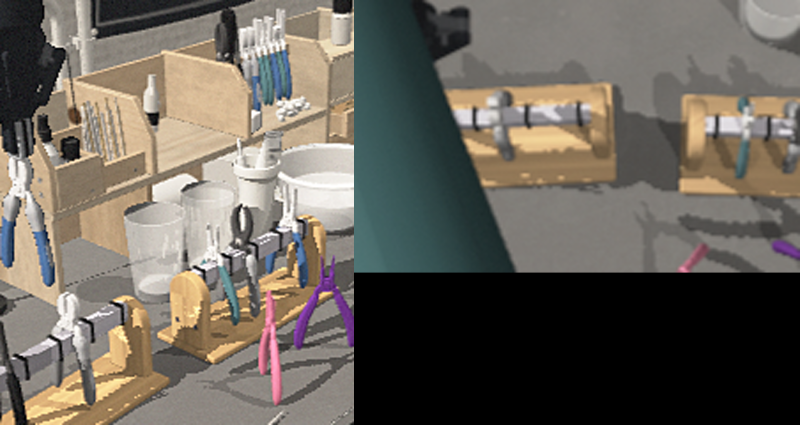

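```bash
python3 -m handwheel '[[[0.08,0,0.9,0,0,0,-1],[0,0,0.9,0,0,0,-1],[0,0,0.9,0,0,0,-1],[0,0,0.8,0,0,0,-1],[0,0,0.7,0,0,0,-1],[0,0,0.6,0,0,0,-1],[0,0,0.5,0,0,0,-1],[0,0,0.5,0,0,0,-1],[0,0,0.4,0,0,0,-1],[0,0,0.3,0,0,0,-1],[0,0,0,0,0,0,-1],[0,0,0,0,0,0,-1]]]'
python3 -c "
from h import *
go(.531,.156,.1118,.0731)"
```

```text
time_s: 8.9
position: [0.5315, 0.1569, 0.1261]
tool_rot: [0.999, 0.037, 0.0, -0.0]
contact_force: [-0.6, 0.1, -0.7]
finger_gap: 0.03
grip_force: 44.2
t 8.9 pos [0.5315 0.1569 0.1261] yaw 0.0742 tilt [ 0.  0. -1.] gap mm 2.6 F [-0.6  0.1 -0.7] grip 44.2 q [-0.04  0.42 -0.38  1.88  0.2   0.88 -2.02]
shift units [-0.02  0.04  0.57] turn units [-0.   -0.    0.01]
```

```bash
python3 -m handwheel '[[[0,0,0.3,0,0,0,-1],[0,0,0.25,0,0,0,-1],[0,0,0,0,0,0,-1],[0,0,0,0,0,0,-1]]]'
python3 -m handwheel '[[[0,0,0,0,0,0,-0.3],[0,0,0,0,0,0,-0.3],[0,0,0,0,0,0,-0.3],[0,0,0,0,0,0,-0.3],[0,0,-0.5,0,0,0,-0.3],[0,0,-1,0,0,0,-0.3],[0,0,-1,0,0,0,-0.3],[0,0,-1,0,0,0,-0.3],[0,0,-1,0,0,0,-0.3],[0,0,0,0,0,0,-0.3]]]'
python3 -c "
from h import *
go(.530,-.2725,.235)"
```

```text
time_s: 9.3
position: [0.531, 0.1567, 0.1117]
tool_rot: [0.999, 0.037, -0.0, 0.0]
contact_force: [0.5, 0.1, -2.8]
finger_gap: 0.034
grip_force: 43.9
time_s: 10.3
position: [0.5336, 0.1579, 0.2294]
tool_rot: [0.999, 0.037, 0.004, -0.001]
contact_force: [-1.0, 0.6, 0.4]
finger_gap: 0.354
grip_force: 0.0
t 10.3 pos [0.5336 0.1579 0.2294] yaw 0.0743 tilt [ 0.008  0.002 -1.   ] gap mm 30.1 F [-1.   0.6  0.4] grip 0.0 q [-0.01  0.3  -0.41  1.78  0.14  1.08 -1.97]
shift units [-1.42 17.16 -0.26] turn units [-0.02 -0.09  0.85]
```

```bash
python3 -m handwheel '[[[-0.06,0.8,-0.2,0,0,0.85,-0.3],[0,1,0,0,0,0,-0.3],[0,1,0,0,0,0,-0.3],[0,1,0,0,0,0,-0.3],[0,1,0,0,0,0,-0.3],[0,1,0,0,0,0,-0.3],[0,1,0,0,0,0,-0.3],[0,1,0,0,0,0,-0.3],[0,1,0,0,0,0,-0.3],[0,1,0,0,0,0,-0.3],[0,1,0,0,0,0,-0.3],[0,1,0,0,0,0,-0.3]]]'
python3 -m handwheel '[[[0,1,0,0,0,0,-0.3],[0,1,0,0,0,0,-0.3],[0,1,0,0,0,0,-0.3],[0,1,0,0,0,0,-0.3],[0,0.8,0,0,0,0,-0.3],[0,0.6,0,0,0,0,-0.3],[0,0,0,0,0,0,-0.3],[0,0,0,0,0,0,-0.3]]]'
python3 -c "
from h import *
go(.530,-.2715,.112)
crop('scene',180,160,400,320,3.6,'p2a')"
```

```text
time_s: 11.5
position: [0.53, -0.1405, 0.2292]
tool_rot: [1.0, -0.002, -0.001, 0.0]
contact_force: [-0.1, 0.1, 0.3]
finger_gap: 0.35
grip_force: 0.0
time_s: 12.3
position: [0.5309, -0.2728, 0.2293]
tool_rot: [1.0, -0.0, -0.0, -0.0]
contact_force: [0.5, 0.6, 0.1]
finger_gap: 0.349
grip_force: 0.0
t 12.3 pos [ 0.5309 -0.2728  0.2293] yaw -0.0008 tilt [-0.001  0.001 -1.   ] gap mm 29.7 F [0.5 0.6 0.1] grip 0.0 q [ 0.56  0.35 -0.18  1.69  0.07  1.11 -1.21]
shift units [-0.03 -0.05  4.69] turn units [-0.01  0.01 -0.01]
```

View pics/p2a.png

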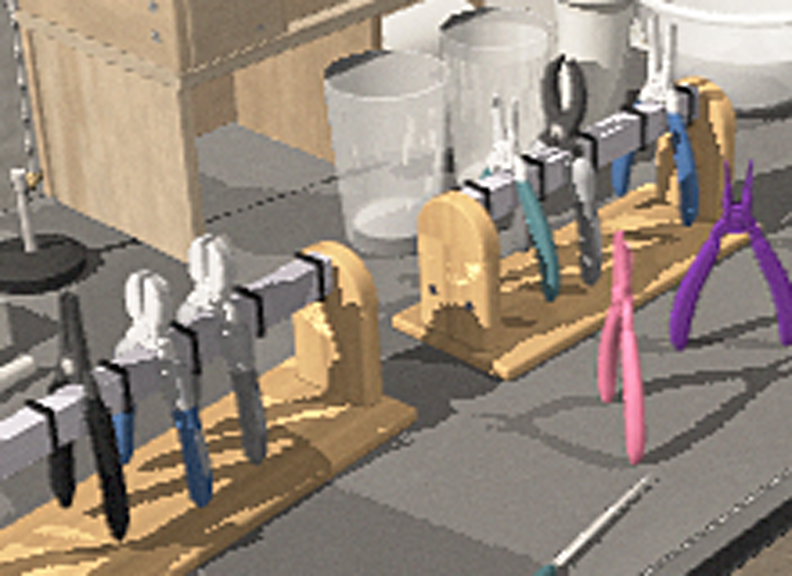

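```bash
python3 -m handwheel '[[[0,-0.04,0.9,0,0,0,-0.3],[0,0,0.9,0,0,0,-0.3],[0,0,0.9,0,0,0,-0.3],[0,0,0.8,0,0,0,-0.3],[0,0,0.6,0,0,0,-0.3],[0,0,0.4,0,0,0,-0.3],[0,0,0.17,0,0,0,-0.3],[0,0,0,0,0,0,-0.3],[0,0,0,0,0,0,-0.3]]]'
python3 -m handwheel '[[[0,0,0,0,0,0,-1],[0,0,0,0,0,0,-1],[0,0,0,0,0,0,-1],[0,0,0,0,0,0,-1],[0,0,0,0,0,0,-1],[0,0,0,0,0,0,-1]]]'
python3 -c "
from h import *
go(.530,-.2715,.295)"
```

```text
time_s: 13.25
position: [0.5318, -0.2724, 0.1137]
tool_rot: [1.0, 0.0, 0.001, 0.0]
contact_force: [0.0, 1.5, -0.2]
finger_gap: 0.354
grip_force: 0.0
time_s: 13.85
position: [0.5317, -0.2726, 0.1137]
tool_rot: [1.0, -0.0, 0.001, 0.0]
contact_force: [-0.6, 0.8, 6.6]
finger_gap: 0.059
grip_force: 45.8
t 13.85 pos [ 0.5317 -0.2726  0.1137] yaw -0.0001 tilt [ 0.001 -0.001 -1.   ] gap mm 5.1 F [-0.6  0.8  6.6] grip 45.8 q [ 0.55  0.48 -0.17  1.79  0.1   0.88 -1.24]
shift units [-0.06 -0.04 -7.25] turn units [ 0.01 -0.01 -0.  ]
```

```bash
python3 -m handwheel '[[[0,0,-0.5,0,0,0,-1],[0,0,-0.9,0,0,0,-1],[0,0,-1,0,0,0,-1],[0,0,-1,0,0,0,-1],[0,0,-1,0,0,0,-1],[0,0,-1,0,0,0,-1],[0,0,-1,0,0,0,-1],[0,-0.5,-0.8,0,0,0,-1],[0,-0.9,0,0,0,0,-1],[0,-1,0,0,0,0,-1],[0,-1,0,0,0,0,-1],[0,-1,0,0,0,0,-1]]]'
python3 -m handwheel '[[[0,-1,0,0,0,0,-1],[0,-1,0,0,0,0,-1],[0,-1,0,0,0,0,-1],[0,-1,0,0,0,0,-1],[0,-1,0,0,0,0,-1],[0,-1,0,0,0,0,-1],[0,-1,0,0,0,0,-1],[0,-1,0,0,0,0,-1],[0,-1,0,0,0,0,-1],[0,-1,0,0,0,0,-1],[-0.1,-1,0,0,0,0,-1],[-0.1,-1,0,0,0,0,-1]]]'
python3 -m handwheel '[[[-0.06,-1,0,0,0,0,-1],[0,-1,0,0,0,0,-1],[0,-1,0,0,0,0,-1],[0,-0.9,0,0,0,0,-1],[0,-0.6,0,0,0,-0.84,-1],[0,-0.2,0,0,0,0,-1],[0,0,0,0,0,0,-1],[0,0,0,0,0,0,-1]]]'
python3 -c "
from h import *
go(.5252,.256,.115,.0731)
crop('scene',100,60,300,260,3,'p3a')"
```

```text
time_s: 15.05
position: [0.5307, -0.1611, 0.2931]
tool_rot: [1.0, -0.0, -0.0, -0.0]
contact_force: [0.6, -0.2, -0.7]
finger_gap: 0.061
grip_force: 45.2
time_s: 16.25
position: [0.5256, 0.1386, 0.2931]
tool_rot: [1.0, -0.0, -0.0, 0.0]
contact_force: [-0.0, 0.8, -1.0]
finger_gap: 0.06
grip_force: 45.2
time_s: 17.05
position: [0.5245, 0.254, 0.2928]
tool_rot: [0.999, 0.036, -0.0, 0.001]
contact_force: [0.2, -0.1, -1.3]
finger_gap: 0.058
grip_force: 45.2
t 17.05 pos [0.5245 0.254  0.2928] yaw 0.071 tilt [-0.    -0.001 -1.   ] gap mm 5.0 F [ 0.2 -0.1 -1.3] grip 45.2 q [-0.12  0.32 -0.49  1.63  0.16  1.24 -2.14]
shift units [ 0.04 -0.09  7.11] turn units [ 0.01  0.   -0.02]
```

View pics/p3a.png

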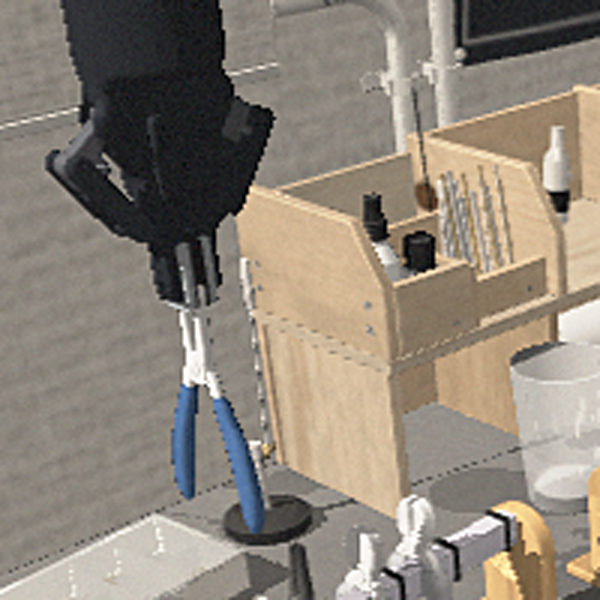

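```bash
python3 -m handwheel '[[[0.03,-0.09,0.9,0,0,0,-1],[0,0,0.9,0,0,0,-1],[0,0,0.9,0,0,0,-1],[0,0,0.8,0,0,0,-1],[0,0,0.7,0,0,0,-1],[0,0,0.6,0,0,0,-1],[0,0,0.5,0,0,0,-1],[0,0,0.5,0,0,0,-1],[0,0,0.4,0,0,0,-1],[0,0,0.3,0,0,0,-1],[0,0,0,0,0,0,-1],[0,0,0,0,0,0,-1]]]'
python3 -c "
from h import *
print((px('scene',[[.5245,.254,.2928],[.5245,.254,.312]])-[100,60])*3)
go(.5252,.256,.1145,.0731)"
```

```text
time_s: 18.3
position: [0.5252, 0.2577, 0.1306]
tool_rot: [0.999, 0.037, 0.0, -0.0]
contact_force: [-0.6, 0.1, -0.8]
finger_gap: 0.062
grip_force: 45.1
[[201.73151832 369.46985842]
 [196.27306351 336.89150702]]
t 18.3 pos [0.5252 0.2577 0.1306] yaw 0.0734 tilt [ 0.  0. -1.] gap mm 5.3 F [-0.6  0.1 -0.8] grip 45.1 q [-0.17  0.48 -0.45  1.8   0.25  0.92 -2.22]
shift units [-0.    0.07  0.64] turn units [-0. -0.  0.]
```

```bash
python3 -m handwheel '[[[0,0.05,0.35,0,0,0,-1],[0,0,0.29,0,0,0,-1],[0,0,0,0,0,0,-1],[0,0,0,0,0,0,-1]]]'
python3 -m handwheel '[[[0,0,0,0,0,0,-0.3],[0,0,0,0,0,0,-0.3],[0,0,0,0,0,0,-0.3],[0,0,0,0,0,0,-0.3],[0,0,-0.5,0,0,0,-0.3],[0,0,-1,0,0,0,-0.3],[0,0,-1,0,0,0,-0.3],[0,0,-1,0,0,0,-0.3],[0,0,-1,0,0,0,-0.3],[0,0,0,0,0,0,-0.3]]]'
python3 -c "
from h import *
go(.530,-.123,.232)"
```

```text
time_s: 18.7
position: [0.5247, 0.256, 0.1136]
tool_rot: [0.999, 0.037, -0.0, 0.0]
contact_force: [0.4, 0.7, -5.4]
finger_gap: 0.065
grip_force: 44.7
time_s: 19.7
position: [0.5271, 0.2578, 0.2318]
tool_rot: [0.999, 0.037, 0.004, -0.002]
contact_force: [-0.5, 0.1, 0.4]
finger_gap: 0.345
grip_force: 0.0
t 19.7 pos [0.5271 0.2578 0.2318] yaw 0.0734 tilt [ 0.007  0.003 -1.   ] gap mm 29.3 F [-0.5  0.1  0.4] grip 0.0 q [-0.13  0.37 -0.48  1.7   0.19  1.11 -2.17]
shift units [-1.   15.2  -0.06] turn units [-0.03 -0.08  0.84]
```

```bash
python3 -m handwheel '[[[0.06,0.8,-0.05,0,0,0.84,-0.3],[0,1,0,0,0,0,-0.3],[0,1,0,0,0,0,-0.3],[0,1,0,0,0,0,-0.3],[0,1,0,0,0,0,-0.3],[0,1,0,0,0,0,-0.3],[0,1,0,0,0,0,-0.3],[0,1,0,0,0,0,-0.3],[0,1,0,0,0,0,-0.3],[0,1,0,0,0,0,-0.3],[0,1,0,0,0,0,-0.3],[0,1,0,0,0,0,-0.3]]]'
python3 -m handwheel '[[[0,1,0,0,0,0,-0.3],[0,1,0,0,0,0,-0.3],[0,0.8,0,0,0,0,-0.3],[0,0.6,0,0,0,0,-0.3],[0,0,0,0,0,0,-0.3],[0,0,0,0,0,0,-0.3]]]'
python3 -c "
from h import *
go(.530,-.123,.112)
crop('scene',120,150,360,330,3.3,'p4a')"
```

```text
time_s: 20.9
position: [0.5276, -0.0395, 0.2282]
tool_rot: [1.0, 0.0, -0.0, 0.0]
contact_force: [-0.0, 0.1, -0.9]
finger_gap: 0.354
grip_force: 0.0
time_s: 21.5
position: [0.528, -0.1227, 0.2281]
tool_rot: [1.0, 0.0, -0.0, -0.0]
contact_force: [-0.2, 0.0, -0.3]
finger_gap: 0.35
grip_force: 0.0
t 21.5 pos [ 0.528  -0.1227  0.2281] yaw 0.0003 tilt [-0.     0.001 -1.   ] gap mm 29.8 F [-0.2  0.  -0.3] grip 0.0 q [ 0.42  0.27 -0.3   1.81  0.09  1.07 -1.48]
shift units [0.08 0.01 4.64] turn units [-0.01  0.    0.  ]
```

View pics/p4a.png

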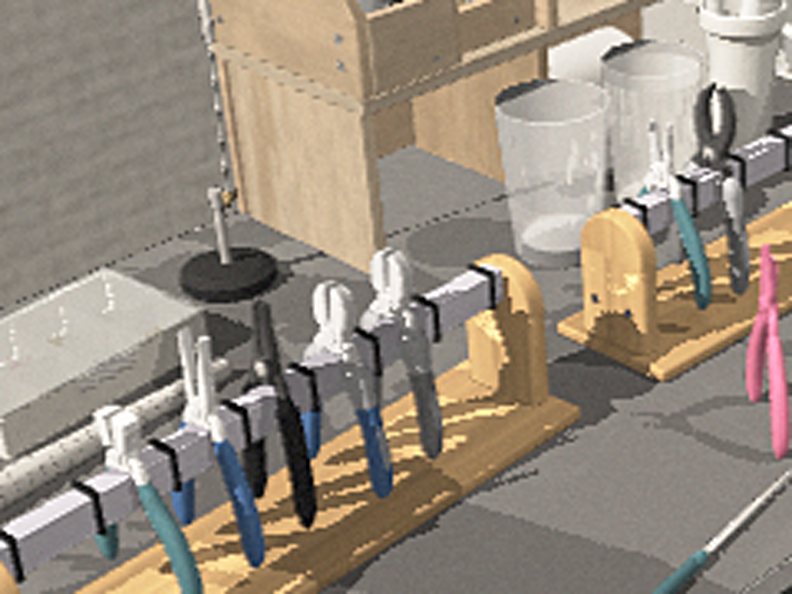

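```bash
python3 -m handwheel '[[[0.08,0,0.9,0,0,0,-0.3],[0,0,0.9,0,0,0,-0.3],[0,0,0.9,0,0,0,-0.3],[0,0,0.8,0,0,0,-0.3],[0,0,0.6,0,0,0,-0.3],[0,0,0.4,0,0,0,-0.3],[0,0,0.12,0,0,0,-0.3],[0,0,0,0,0,0,-0.3],[0,0,0,0,0,0,-0.3]]]'
python3 -m handwheel '[[[0,0,0,0,0,0,-1],[0,0,0,0,0,0,-1],[0,0,0,0,0,0,-1],[0,0,0,0,0,0,-1],[0,0,0,0,0,0,-1],[0,0,0,0,0,0,-1]]]'
python3 -c "
from h import *
go(.530,-.123,.295)"
```

```text
time_s: 22.45
position: [0.5307, -0.1234, 0.1134]
tool_rot: [1.0, 0.0, 0.001, 0.0]
contact_force: [-0.0, -1.1, -0.3]
finger_gap: 0.351
grip_force: 0.0
time_s: 23.05
position: [0.5304, -0.1237, 0.1131]
tool_rot: [1.0, -0.0, 0.0, 0.0]
contact_force: [-0.1, -0.9, 3.7]
finger_gap: 0.043
grip_force: 44.3
t 23.05 pos [ 0.5304 -0.1237  0.1131] yaw -0.0 tilt [ 0.001 -0.    -1.   ] gap mm 3.7 F [-0.1 -0.9  3.7] grip 44.3 q [ 0.39  0.41 -0.28  1.92  0.15  0.83 -1.53]
shift units [-0.01 -0.03 -7.28] turn units [ 0.   -0.01 -0.  ]
```

```bash
python3 -m handwheel '[[[0,0,-0.5,0,0,0,-1],[0,0,-0.9,0,0,0,-1],[0,0,-1,0,0,0,-1],[0,0,-1,0,0,0,-1],[0,0,-1,0,0,0,-1],[0,0,-1,0,0,0,-1],[0,0,-1,0,0,0,-1],[0,-0.5,-0.6,0,0,0,-1],[0,-0.9,0,0,0,0,-1],[0,-1,0,0,0,0,-1],[0,-1,0,0,0,0,-1],[0,-1,0,0,0,0,-1]]]'
python3 -m handwheel '[[[0,-1,0,0,0,0,-1],[0,-1,0,0,0,0,-1],[0,-1,0,0,0,0,-1],[0,-1,0,0,0,0,-1],[0,-1,0,0,0,0,-1],[0,-1,0,0,0,0,-1],[0,-1,0,0,0,0,-1],[0,-1,0,0,0,0,-1],[-0.1,-1,0,0,0,0,-1],[-0.1,-1,0,0,0,0,-1],[-0.1,-1,0,0,0,0,-1],[-0.1,-1,0,0,0,0,-1]]]'
python3 -m handwheel '[[[-0.1,-1,0,0,0,0,-1],[-0.04,-0.9,0,0,0,-0.84,-1],[0,-0.6,0,0,0,0,-1],[0,-0.2,0,0,0,0,-1],[0,0,0,0,0,0,-1],[0,0,0,0,0,0,-1]]]'
python3 -c "
from h import *
go(.517,.3558,.1145,.0731)"
```

```text
time_s: 24.25
position: [0.5294, -0.0126, 0.288]
tool_rot: [1.0, -0.0, -0.0, 0.0]
contact_force: [0.1, -0.1, -0.8]
finger_gap: 0.045
grip_force: 44.0
time_s: 25.45
position: [0.5194, 0.2871, 0.2879]
tool_rot: [1.0, -0.0, -0.0, 0.0]
contact_force: [0.5, -0.1, -1.0]
finger_gap: 0.048
grip_force: 44.0
time_s: 26.05
position: [0.5155, 0.3525, 0.2876]
tool_rot: [0.999, 0.036, 0.0, 0.001]
contact_force: [0.5, 0.1, -0.4]
finger_gap: 0.047
grip_force: 44.0
t 26.05 pos [0.5155 0.3525 0.2876] yaw 0.0712 tilt [ 0.    -0.001 -1.   ] gap mm 4.0 F [ 0.5  0.1 -0.4] grip 44.0 q [-0.26  0.41 -0.54  1.53  0.22  1.26 -2.33]
shift units [ 0.07 -0.13  6.92] turn units [ 0.01  0.   -0.02]
```

```bash
python3 -m handwheel '[[[0.06,-0.06,0.9,0,0,0,-1],[0,0,0.9,0,0,0,-1],[0,0,0.9,0,0,0,-1],[0,0,0.8,0,0,0,-1],[0,0,0.7,0,0,0,-1],[0,0,0.6,0,0,0,-1],[0,0,0.5,0,0,0,-1],[0,0,0.5,0,0,0,-1],[0,0,0.3,0,0,0,-1],[0,0,0.2,0,0,0,-1],[0,0,0,0,0,0,-1],[0,0,0,0,0,0,-1]]]'
python3 -c "
from h import *
go(.517,.355,.114,.0731)"
```

```text
time_s: 27.25
position: [0.5167, 0.3558, 0.1306]
tool_rot: [0.999, 0.037, 0.0, -0.0]
contact_force: [-0.0, -0.7, -0.6]
finger_gap: 0.045
grip_force: 44.0
t 27.25 pos [0.5167 0.3558 0.1306] yaw 0.0733 tilt [ 0.001  0.    -1.   ] gap mm 3.8 F [-0.  -0.7 -0.6] grip 44.0 q [-0.29  0.55 -0.5   1.69  0.31  0.98 -2.4 ]
shift units [0.01 0.03 0.66] turn units [-0.   -0.01  0.  ]
```

```bash
python3 -m handwheel '[[[0,0.03,0.36,0,0,0,-1],[0,0,0.29,0,0,0,-1],[0,0,0,0,0,0,-1],[0,0,0,0,0,0,-1]]]'
python3 -m handwheel '[[[0,0,0,0,0,0,-0.3],[0,0,0,0,0,0,-0.3],[0,0,0,0,0,0,-0.3],[0,0,0,0,0,0,-0.3],[0,0,-0.5,0,0,0,-0.3],[0,0,-1,0,0,0,-0.3],[0,0,-1,0,0,0,-0.3],[0,0,-1,0,0,0,-0.3],[0,0,-1,0,0,0,-0.3],[0,0,0,0,0,0,-0.3]]]'
python3 -c "
from h import *
go(.530,-.1715,.235)"
```

```text
time_s: 27.65
position: [0.516, 0.3544, 0.1132]
tool_rot: [0.999, 0.037, -0.001, 0.0]
contact_force: [-0.2, 0.2, -2.1]
finger_gap: 0.046
grip_force: 44.0
time_s: 28.65
position: [0.5182, 0.3566, 0.2316]
tool_rot: [0.999, 0.037, 0.003, -0.002]
contact_force: [-0.5, 0.0, 0.4]
finger_gap: 0.347
grip_force: 0.0
t 28.65 pos [0.5182 0.3566 0.2316] yaw 0.0734 tilt [ 0.007  0.005 -1.   ] gap mm 29.5 F [-0.5  0.   0.4] grip 0.0 q [-0.27  0.45 -0.53  1.6   0.25  1.15 -2.35]
shift units [-1.08 21.1  -0.23] turn units [-0.05 -0.08  0.84]
```

```bash
python3 -m handwheel '[[[0,0.8,-0.2,0,0,0.84,-0.3],[0.1,1,0,0,0,0,-0.3],[0.1,1,0,0,0,0,-0.3],[0.1,1,0,0,0,0,-0.3],[0.1,1,0,0,0,0,-0.3],[0.1,1,0,0,0,0,-0.3],[0,1,0,0,0,0,-0.3],[0,1,0,0,0,0,-0.3],[0,1,0,0,0,0,-0.3],[0,1,0,0,0,0,-0.3],[0,1,0,0,0,0,-0.3],[0,1,0,0,0,0,-0.3]]]'
python3 -m handwheel '[[[0,1,0,0,0,0,-0.3],[0,1,0,0,0,0,-0.3],[0,1,0,0,0,0,-0.3],[0,1,0,0,0,0,-0.3],[0,1,0,0,0,0,-0.3],[0,1,0,0,0,0,-0.3],[0,1,0,0,0,0,-0.3],[0,1,0,0,0,0,-0.3],[0,0.8,0,0,0,0,-0.3],[0,0.5,0,0,0,0,-0.3],[0,0,0,0,0,0,-0.3],[0,0,0,0,0,0,-0.3]]]'
python3 -c "
from h import *
go(.530,-.1715,.1125)
crop('scene',90,150,350,340,3,'p5a')"
```

```text
time_s: 29.85
position: [0.5301, 0.0588, 0.2315]
tool_rot: [1.0, 0.0, -0.0, 0.0]
contact_force: [0.2, -0.1, -0.5]
finger_gap: 0.351
grip_force: 0.0
time_s: 31.05
position: [0.5304, -0.1717, 0.2313]
tool_rot: [1.0, 0.0, -0.0, -0.0]
contact_force: [-0.0, -0.5, -0.2]
finger_gap: 0.348
grip_force: 0.0
t 31.05 pos [ 0.5304 -0.1717  0.2313] yaw 0.0007 tilt [-0.     0.001 -1.   ] gap mm 29.5 F [-0.  -0.5 -0.2] grip 0.0 q [ 0.52  0.3  -0.32  1.77  0.1   1.09 -1.41]
shift units [-0.02 -0.    4.75] turn units [-0.01  0.    0.01]
```

View pics/p5a.png

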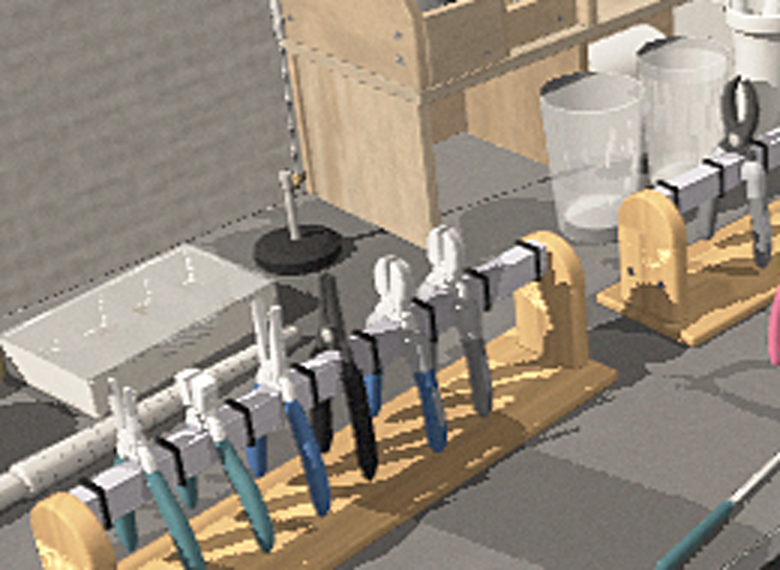

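All six hang properly (slim at (130,430) in bay 1, middle of its bay). Now the bow pliers.

```bash
python3 -m handwheel '[[[0,0,0.9,0,0,0,-0.3],[0,0,0.9,0,0,0,-0.3],[0,0,0.9,0,0,0,-0.3],[0,0,0.8,0,0,0,-0.3],[0,0,0.6,0,0,0,-0.3],[0,0,0.4,0,0,0,-0.3],[0,0,0.22,0,0,0,-0.3],[0,0,0,0,0,0,-0.3],[0,0,0,0,0,0,-0.3]]]'
python3 -m handwheel '[[[0,0,0,0,0,0,-1],[0,0,0,0,0,0,-1],[0,0,0,0,0,0,-1],[0,0,0,0,0,0,-1],[0,0,0,0,0,0,-1],[0,0,0,0,0,0,-1]]]'
python3 -c "
from h import *
go(.5385,.0566,.295)"
```

```text
time_s: 32.0
position: [0.531, -0.1725, 0.1141]
tool_rot: [1.0, 0.0, 0.001, 0.0]
contact_force: [-0.1, -0.9, -0.6]
finger_gap: 0.352
grip_force: 0.0
time_s: 32.6
position: [0.531, -0.1732, 0.1142]
tool_rot: [1.0, -0.0, 0.001, 0.0]
contact_force: [-0.0, -1.0, 6.3]
finger_gap: 0.069
grip_force: 47.3
t 32.6 pos [ 0.531  -0.1732  0.1142] yaw -0.0003 tilt [ 0.001 -0.001 -1.   ] gap mm 5.8 F [-0.  -1.   6.3] grip 47.3 q [ 0.49  0.43 -0.3   1.88  0.16  0.85 -1.46]
shift units [ 0.31 -9.19 -7.24] turn units [ 0.01 -0.02 -0.  ]
```

```bash
python3 -m handwheel '[[[0,0,-0.5,0,0,0,-1],[0,0,-0.9,0,0,0,-1],[0,0,-1,0,0,0,-1],[0,0,-1,0,0,0,-1],[0,0,-1,0,0,0,-1],[0,0,-1,0,0,0,-1],[0,0,-1,0,0,0,-1],[0,-0.5,-0.8,0,0,0,-1],[0.1,-0.9,0,0,0,0,-1],[0.1,-1,0,0,0,0,-1],[0.1,-1,0,0,0,0,-1],[0.05,-1,0,0,0,0,-1]]]'
python3 -m handwheel '[[[0,-1,0,0,0,0,-1],[0,-1,0,0,0,0,-1],[0,-1,0,0,0,0,-1],[0,-0.9,0,0,0,-0.84,-1],[0,-0.6,0,0,0,0,-1],[0,-0.3,0,0,0,0,-1],[0,0,0,0,0,0,-1],[0,0,0,0,0,0,-1]]]'
python3 -c "
from h import *
go(.5395,.0572,.115,.0731)"
```

```text
time_s: 33.8
position: [0.5386, -0.0613, 0.2936]
tool_rot: [1.0, 0.0, -0.0, -0.0]
contact_force: [-0.3, -0.2, -1.9]
finger_gap: 0.075
grip_force: 46.4
time_s: 34.6
position: [0.5376, 0.0561, 0.2933]
tool_rot: [0.999, 0.036, -0.0, 0.0]
contact_force: [-1.2, -0.2, -1.0]
finger_gap: 0.074
grip_force: 46.4
t 34.6 pos [0.5376 0.0561 0.2933] yaw 0.0719 tilt [-0.    -0.001 -1.   ] gap mm 6.3 F [-1.2 -0.2 -1. ] grip 46.4 q [ 0.23  0.23 -0.47  1.72  0.11  1.21 -1.77]
shift units [ 0.08 -0.05  7.13] turn units [ 0.01  0.   -0.01]
```

```bash
python3 -m handwheel '[[[0.05,0,0.9,0,0,0,-1],[0,0,0.9,0,0,0,-1],[0,0,0.9,0,0,0,-1],[0,0,0.8,0,0,0,-1],[0,0,0.7,0,0,0,-1],[0,0,0.6,0,0,0,-1],[0,0,0.5,0,0,0,-1],[0,0,0.5,0,0,0,-1],[0,0,0.4,0,0,0,-1],[0,0,0.3,0,0,0,-1],[0,0,0,0,0,0,-1],[0,0,0,0,0,0,-1]]]'
python3 -c "
from h import *
go(.5395,.0572,.115,.0731)"
```

```text
time_s: 35.8
position: [0.539, 0.0575, 0.1311]
tool_rot: [0.999, 0.037, 0.0, -0.0]
contact_force: [-0.4, -0.3, -0.6]
finger_gap: 0.073
grip_force: 46.3
t 35.8 pos [0.539  0.0575 0.1311] yaw 0.0734 tilt [ 0.  0. -1.] gap mm 6.2 F [-0.4 -0.3 -0.6] grip 46.3 q [ 0.19  0.41 -0.44  1.9   0.22  0.88 -1.86]
shift units [0.02 0.01 0.64] turn units [-0. -0.  0.]
```

```bash
python3 -m handwheel '[[[0,0,0.36,0,0,0,-1],[0,0,0.28,0,0,0,-1],[0,0,0,0,0,0,-1],[0,0,0,0,0,0,-1]]]'
python3 -m handwheel '[[[0,0,0,0,0,0,-0.3],[0,0,0,0,0,0,-0.3],[0,0,0,0,0,0,-0.3],[0,0,0,0,0,0,-0.3],[0,0,-0.5,0,0,0,-0.3],[0,0,-1,0,0,0,-0.3],[0,0,-1,0,0,0,-0.3],[0,0,-1,0,0,0,-0.3],[0,0,-1,0,0,0,-0.3],[0,0,-1,0,0,0,-0.3],[0,0,-0.5,0,0,0,-0.3],[0,0,0,0,0,0,-0.3]]]'
python3 -m handwheel '[[[0,1,0,0,0,0,-0.3],[0,1,0,0,0,0,-0.3],[0,1,0,0,0,0,-0.3],[0,1,0,0,0,0,-0.3],[0,1,0,0,0,0,-0.3],[0,1,0,0,0,0,-0.3],[0,1,0,0,0,0,-0.3],[0,1,0,0,0,0,-0.3],[0,1,0,0,0,0,-0.3],[0,1,0,0,0,0,-0.3],[0,0.5,0,0,0,0,-0.3],[0,0,0,0,0,0,-0.3]]]'
python3 -c "
from h import *
st()
crop('scene',90,190,310,390,3,'f1');crop('top',105,170,295,245,4.2,'f2')
a=cv2.imread('pics/f1.png');b=cv2.imread('pics/f2.png');i=np.vstack([cv2.copyMakeBorder(a,0,0,0,798-a.shape[1],0),b]);cv2.imwrite('pics/f.png',cv2.resize(i,None,fx=600/i.shape[0],fy=600/i.shape[0]))"
```

```text
time_s: 36.2
position: [0.5386, 0.0573, 0.1143]
tool_rot: [0.999, 0.037, -0.0, -0.0]
contact_force: [2.1, 0.7, -5.5]
finger_gap: 0.069
grip_force: 45.9
time_s: 37.4
position: [0.5399, 0.0576, 0.2672]
tool_rot: [0.999, 0.037, 0.002, 0.0]
contact_force: [0.4, -0.1, -0.5]
finger_gap: 0.348
grip_force: 0.0
time_s: 38.6
position: [0.5572, -0.2062, 0.2635]
tool_rot: [0.999, 0.035, -0.001, -0.0]
contact_force: [-1.1, -0.7, -0.8]
finger_gap: 0.349
grip_force: 0.0
t 38.6 pos [ 0.5572 -0.2062  0.2635] yaw 0.0701 tilt [-0.002  0.    -1.   ] gap mm 29.7 F [-1.1 -0.7 -0.8] grip 0.0 q [ 0.55  0.34 -0.33  1.65  0.12  1.18 -1.3 ]
```

View pics/f.png

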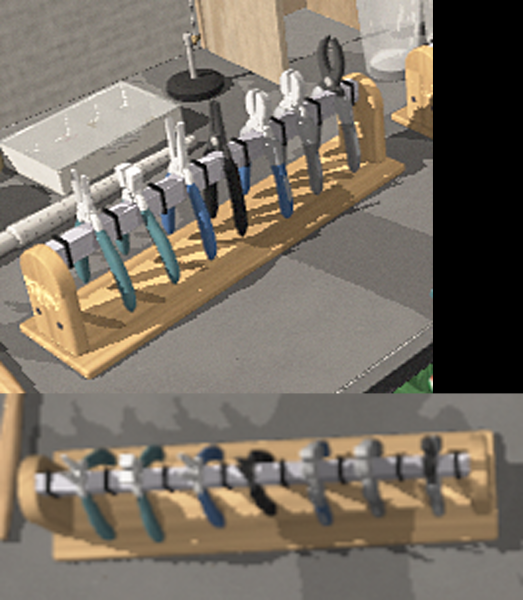

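All seven hang astride the rack rail in their bays, left to right: slim (85,490), nippers, blue long-nose (205,475), black, blue cutters (318,465), grey, bow (432,460).

```bash
python3 -c "
from station import hand_in; print(hand_in())"
```

```text
the job is handed in; nothing more can be done
None
```

All four pairs of pliers now hang in their bays on the long rack, the three that were already there are still in place, and the job is handed in at about 39 s of the 112 s allowed.

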